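Uncover the fixture and hold the offset lever level over it

TASK

Lift the red lid off the blue fixture's pot by its knob and set it down, not drop it, knob up in the middle of the black rubber mat. Then pick up the aluminium offset lever by its balance point (the yellow band) and hold it level and still about 8 cm above the pot's rim, heavy boss centred over the open pot and small eye over the brass pin. Finish while still holding it there: do not lower it into the fixture or let go, and leave the jar, wrench and hammer where they are.

Things in the scene. Friction and masses are not known exactly. Their poses are not given: they have to be found in the camera images.
- fixture: blue steel fixture, fixed: round foot (136 mm across) with an open pot, and a tongue 60 mm wide running 210 mm out along +x to a locating pin; foot and tongue 12 mm thick. Pot: outer diameter 110 mm, wall 5 mm, rim 60 mm above the bench. Origin on the pot's axis at bench height; +x from the pot to the pin, z up
- fixture_rim (a point): centre of the pot's mouth, at rim height, 60 mm above the fixture's origin
- fixture_pin (a point): tip of the upright brass locating pin (12 mm thick, on a 24 mm brass collar), 180 mm from the pot's axis, 60 mm above the bench
- lid: loose lid, about 0.25 kg, on the pot at the start: red plate 116 mm across, 6 mm thick; under it a dark plug 88 mm across, 8 mm deep, with 6 mm play in the pot; on top a stem 16 mm thick, 14 mm tall, and a round black knob 30 mm across, 22 mm tall. 50 mm tall in all. Origin at the centre of the plug's underside, z up
- lid_knob (a point): middle of the black knob, 39 mm above the lid's origin (the knob runs from 28 to 50 mm)
- lever: cast aluminium lever, about 0.5 kg, flat on the bench: heavy round boss (52 mm across, dark bush on top) and small eye (32 mm across), both 42 mm tall, axes 180 mm apart, joined by a bar 20 mm wide from 16 to 42 mm above the bench. A yellow band (16 mm) round the bar marks the balance point. Origin under the balance point at the underside, 55 mm from the boss's axis; +x to the eye, z up
- lever_balance (a point): balance point in the middle of the yellow band, 29 mm above the lever's underside: the place to grip, across the bar
- lever_boss (a point): centre of the heavy boss's underside, 55 mm from the balance point
- lever_eye (a point): centre of the small eye's underside, 125 mm from the balance point
- mat: black rubber mat, 160 mm square, 3 mm thick, fixed to the bench; origin at the centre of its underside
- jar: closed jar with a yellow cap, 60 mm across, 85 mm tall, standing; leave alone. Origin at the centre of its underside
- wrench: wrench lying on the bench along its own x, about 180 mm long; origin at mid-length; leave alone
- hammer: hammer lying on the bench along its own x, about 260 mm long, 26 mm tall; origin at mid-length; leave alone
Not all that is in view belongs to the job. Of the things that look like the lid, the largest one is meant.

How it is judged (in metres and radians):
On the way, in this order (a step that is already met when the one before it is completed fails the run):
1. the lid lies flat, knob up, on the mat and is let go, the lever still on the bench (horizontal distance between lid and mat below 0.04 m and height (world z) of lid below 0.008 m and angle between lid's own z axis and vertical below 0.1 rad and contact force between the fingers and lid below 0.1 N and linear speed of lid below 0.02 m/s and height (world z) of lever below 0.01 m), for 0.2 s.
2. the lever is lifted clear of the bench, gripped at its balance point (x of the grasp point in the frame of lever between -0.02 and 0.02 m and contact force between the fingers and lever above 2 N and height (world z) of lever above 0.03 m), for 0.2 s.
At the end, for the whole second after the job is handed in: Lid flat, knob up, untouched, within 40 mm of the mat's centre. Lever gripped within 20 mm of its balance point, level within 5 degrees, still, carried by nothing else, underside 40 to 120 mm above the rim, boss within 20 mm of the pot's axis, eye within 20 mm of the pin (horizontal distance between lid and mat below 0.04 m and height (world z) of lid below 0.008 m and angle between lid's own z axis and vertical below 0.1 rad and contact force between each of the fingers, lever and lid below 0.1 N and linear speed of lid below 0.02 m/s and x of the grasp point in the frame of lever between -0.02 and 0.02 m and contact force between the fingers and lever above 2 N and angle between lever's own z axis and vertical below 0.087 rad and horizontal distance between lever_boss and fixture_rim below 0.02 m and horizontal distance between lever_eye and fixture_pin below 0.02 m and z of lever_boss in the frame of fixture_rim between 0.04 and 0.12 m and contact force between lever and fixture below 0.1 N and linear speed of lever below 0.03 m/s and angular speed of lever below 0.2 rad/s); the arm keeps its last pose, push and grip.
It fails at once if the jar is disturbed (moved more than 20 mm) (distance of jar from where it was at the start of the episode above 0.02 m).
It fails at once if the wrench is disturbed (moved more than 20 mm) (distance of wrench from where it was at the start of the episode above 0.02 m).
It fails at once if the hammer is disturbed (moved more than 20 mm) (distance of hammer from where it was at the start of the episode above 0.02 m).
It fails at once if the lid is let go away from the pot while more than 20 mm above the mat (contact force between the fingers and lid below 0.05 N and height (world z) of lid above 0.025 m and horizontal distance between lid and fixture above 0.03 m).
It also fails if it takes over 58 s, if anything falls off the work surface, if the arm or the gripper's body presses on something with over 40 N, if the wrist force passes 120 N, or if a joint passes its speed limit or range.

ROBOT

A 6-joint arm with a two-finger parallel gripper is mounted at the origin on the work surface. World frame = base frame: x ahead of the robot, y to its left, z up, the work surface at z = 0. Lengths are in m, angles in degrees, forces in N, time in s.
With the tool pointing down it reaches from about 0.25 to 0.725 m from the base axis. Payload 9.7 kg.
Tool frame: the origin (TCP) lies midway between the tips of the shut fingers; the grasp point (between the pads) lies 19 mm behind it; x points along the fingers, y is the direction in which the jaws open and shut, and the axes are right-handed (so a half turn about x gives the same grasp; the last joint's range is limited). The gripper opens to 85 mm and grips with 20 to 120 N. Pads are 22 mm wide; open, the fingers measure 114 mm over their backs; the gripper's body (76 mm by 85 mm) begins 54 mm behind the grasp point. The pads swing forward as they close: fully open they stand 13 mm farther back than shut.
Start: joints at [-72.422, 4.979, 10.078, 95.1, 0, 90], TCP at [0.166, -0.524, 0.231] pointing down, gripper open.
Joint ranges: [-179.16, 179.16], [-48.56, 103.87], [-65.8, 70.77], [-126.05, 130.52], [-82.76, 87.17], [-180, 180]. Speed limits (degrees/s): [127.2, 127.2, 147.25, 180, 180, 180].

INTERFACE

Orientations are given as [roll, pitch, yaw] about the fixed x, y, z axes, in that order (R = Rz(yaw) Ry(pitch) Rx(roll)).
In Python, from workcell import bot, cams gives the robot as it stands.
- The arm moves only by the tool apply_moves, never from a script. Its argument "commands" is a list of rows, each a list of 5 numbers: the shift along the tool's x, y, z in m, then the turn about the tool's x in rad, then the opening, from -1 (shut) to 1 (fully open). In form: [[tx, ty, tz, roll, hand], ...]. A call has 1 to 12 rows; each row is the pose to reach, as a shift and turn from the pose measured when the call began, along the tool's axes at that moment; what a row does not reach only later rows make up. A row lasts 1/10 s, in which the tool goes at most 50 mm and 8.59 degrees, less where a joint would pass 70% of its speed; a pose out of reach is approached as far as the arm can. A call with a gripper value outside its range is refused whole. The fingers move at their own pace and stop on an object; "newtons" is the grip in N (left out, the last holds). Time passes only in rows, so rows that repeat a pose let the fingers close. It gives the time, the measured TCP pose, the force and the opening at its end, in the units of the state.
- bot.get_obs(): the state, without advancing time (a new reading comes with each control period).
- cams.camera(name): name is "scene" or "top"; returns a dict with "frame" (420x560x3 uint8, blue, green, red), "depth" (420x560 float32, m along the optical axis (not along the pixel's ray), 0 where there is no reading), "camera_matrix" (3x3 intrinsics, pixels), "D" ([k1, k2, p1, p2, k3] as OpenCV has them; the pictures are not rectified), "R" (3x3) and "t" (3): a world point X has camera coordinates R X + t. Camera axes: x right, y down, z forward; pixel columns grow to the right and rows downward; lengths in m; the calibration is good to about 2 mm. A picture is of the moment at which its call begins.
- bot.job_done(): hands the job in, once; it reports no verdict.
Trained networks look in the newest picture that a camera, given by its name, has taken for a name from the list of things; names that differ only in an ending like _2 or _b are one class to them, and where a whole thing is asked for, a point or a joint stands for the part that bears it (a point fixed in the world has none). Each returns a list of dicts, best first, with "confidence" (0 to 1); they miss things now and then, are a little off and sometimes report something else, mostly with a low value. They report only what shows in the picture. A call takes as long as a camera call. They do not tell look-alikes from the thing itself.
- cams.spot_in(name, camera): "rect" ([left, top, right, bottom] in pixels, round what is visible of it).
The state is a dict: "time": time; "q": joint angles; "qd": joint speeds; "joint_efforts": joint torques, N m; "ee_pos": TCP position; "tcp_rot": TCP orientation; "wrist_force": force on the tool from outside, world axes, zero at the start; "torque": the same for the moment, N m; "opening": finger opening in m.
Only numpy, scipy, OpenCV 4.12 (cv2) and the standard library are available. Lean on these libraries where they do the work, as an engineer would, in place of code of your own. Each camera call takes 0.05 s, during which the arm holds its last target. There are 200 camera calls.

## Working session

There is one attempt and no reset: what is moved stays moved. The work goes in short steps, Python scripts to look and compute and a tool call to move; the robot and the scene stay as the last step left them, time stands still between calls to the robot, and variables do not carry over. Pictures are saved under pics/ and viewed, about 8 in all and at most 12, crops included, and the job is handed in when it is done.

Besides the shell and the picture viewer there is one more tool, called as name([rows], argument=value, ...), one row to a line, values as JSON. apply_moves: Moves the arm, as the interface text tells. Its arguments: {"type":"object","properties":{"commands":{"type":"array"},"newtons":{"type":"number"}},"required":["commands"]}

```bash
mkdir -p pics; ls; cat > h.py <<'E'
import numpy as np, cv2
from workcell import bot, cams
def world(c):
    """HxWx3 world coordinates per pixel"""
    h,w=c["depth"].shape
    u,v=np.meshgrid(np.arange(w),np.arange(h))
    p=cv2.undistortPointsIter(np.stack([u,v],-1).reshape(-1,1,2).astype(np.float64),c["camera_matrix"],c["D"],None,None,(3,50,1e-9)).reshape(h,w,2)
    d=c["depth"].astype(float); X=np.dstack([p[...,0]*d,p[...,1]*d,d])
    W=(X-np.array(c["t"]).ravel())@np.array(c["R"]); W[d==0]=np.nan
    return W
E
python3 - <<'E'
from h import *
o=bot.get_obs(); print(o)
for n in ["top","scene"]:
    c=cams.camera(n); cv2.imwrite(f"pics/{n}0.png",c["frame"]); np.savez(f"{n}0.npz",**{k:np.array(v) for k,v in c.items()})
    for t in ["lid","lid_knob","lever","lever_balance","lever_boss","lever_eye","mat","fixture","fixture_pin","jar","wrench","hammer"]:
        W=world(c)
        for r in cams.spot_in(t,n)[:3]:
            a=np.array(r["rect"]); u,v=int((a[0]+a[2])/2),int((a[1]+a[3])/2); print(n,t,a.round(),round(r["confidence"],2),W[min(v,419),min(u,559)].round(3))
E
```

```text
pics
{'time': 0.0, 'q': array([-7.24223517e+01,  5.01004586e+00,  1.00347641e+01,  9.50990662e+01,
        6.92742711e-04,  8.99997107e+01]), 'qd': array([ 0.00581953, -0.02750042,  0.01756406,  0.04556246, -0.06261971,
        0.00237164]), 'joint_efforts': array([ 4.82615851e-04, -5.20383132e+01,  4.64810729e+01,  1.61616696e-02,
        1.62463207e-04,  8.76835799e-06]), 'ee_pos': array([ 0.1660342 , -0.52410403,  0.23059596]), 'tcp_rot': array([-90.53413098,  89.92564877, 107.04380621]), 'wrist_force': array([ 0.20790823, -0.03105026,  0.54041879]), 'torque': array([ 0.03714668, -0.01091678,  0.00647746]), 'opening': 0.08569741183564526}
top lid [360. 185. 405. 232.] 0.74 [ 0.523 -0.235  0.102]
top lid [338. 271. 369. 307.] 0.67 [ 0.326 -0.167  0.038]
top lid [380. 255. 414. 288.] 0.56 [ 0.368 -0.278  0.038]
top lid_knob [379. 256. 412. 288.] 0.91 [ 0.364 -0.279  0.024]
top lid_knob [360. 186. 405. 235.] 0.66 [ 0.518 -0.234  0.105]
top lid_knob [442. 169. 470. 266.] 0.56 [ 0.5   -0.446  0.023]
top lever [162. 157. 217. 233.] 0.8 [0.58  0.244 0.042]
top lever_balance [162. 159. 21
[... 1250 characters left out ...]
 0.079]
scene lever_balance [337. 203. 391. 263.] 0.62 [0.595 0.242 0.052]
scene lever_boss [122. 192. 154. 261.] 0.69 [ 0.507 -0.472  0.002]
scene lever_boss [340. 204. 393. 264.] 0.61 [0.589 0.251 0.04 ]
scene lever_eye [340. 205. 389. 265.] 0.88 [0.593 0.244 0.042]
scene mat [258. 190. 314. 236.] 0.62 [0.482 0.007 0.004]
scene fixture [188. 218. 229. 293.] 0.56 [ 0.629 -0.244  0.014]
scene fixture_pin [192. 221. 232. 288.] 0.88 [ 0.625 -0.235  0.012]
scene jar [286. 263. 309. 296.] 0.83 [0.755 0.022 0.084]
scene wrench [419. 199. 432. 242.] 0.56 [0.533 0.455 0.009]
scene wrench [189. 222. 229. 287.] 0.46 [ 0.622 -0.242  0.006]
scene hammer [121. 189. 157. 263.] 0.55 [ 0.504 -0.469  0.003]
```

```bash
python3 - <<'E'
import numpy as np,cv2
from h import world
for n in ["top","scene"]:
    c=dict(np.load(f"{n}0.npz")); W=world(c); z=W[...,2]; X,Y=W[...,0],W[...,1]
    def rg(m,s):
        p=W[m]; 
        if len(p)<3: print(n,s,"none");return
        (cx,cy),r=cv2.minEnclosingCircle(p[:,:2].astype(np.float32)); print(n,s,len(p),"mean",p.mean(0).round(4),"circ",round(cx,4),round(cy,4),round(r,4))
    near=(abs(X-.53)<.09)&(abs(Y+.235)<.09)
    rg(near&(z>.097)&(z<.108),"knobtop"); rg(near&(z>.062)&(z<.074),"plate")
    rg((abs(X-.68)<.1)&(abs(Y+.22)<.1)&(z>.05)&(z<.066),"pin")
    rg((abs(X-.68)<.1)&(abs(Y+.22)<.1)&(z>.006)&(z<.018),"tongue")
    p=W[(abs(X-.6)<.15)&(abs(Y-.25)<.15)&(z>.034)&(z<.055)]; r=cv2.minAreaRect(p[:,:2].astype(np.float32)); print(n,"lever",p.mean(0).round(3),r)
    f=c["frame"].astype(int); b,g,rr=f[...,0],f[...,1],f[...,2]
    rg((rr>120)&(g>100)&(b<70)&(abs(X-.6)<.15)&(abs(Y-.25)<.15)&(z>.03),"yellow")
    m=(f.max(2)<60)&(abs(X-.48)<.12)&(abs(Y)<.12)&(z<.012); r=cv2.minAreaRect(W[m][:,:2].astype(np.float32)); print(n,"mat",W[m].mean(0).round(3),r)
a=cv2.imread("pics/top0.png")[100:320,90:490];cv2.imwrite("pics/top0c.png",cv2.resize(a,None,fx=2,fy=2,interpolation=cv2.INTER_CUBIC))
a=cv2.imread("pics/scene0.png")[140:320,100:450];cv2.imwrite("pics/scene0c.png",cv2.resize(a,None,fx=2,fy=2,interpolation=cv2.INTER_CUBIC))
E
```

```text
top knobtop 124 mean [ 0.5268 -0.2395  0.1026] circ 0.527 -0.2399 0.0152
top plate 1551 mean [ 0.5262 -0.2403  0.0669] circ 0.527 -0.2409 0.0586
top pin 23 mean [ 0.6565 -0.2181  0.0603] circ 0.6446 -0.2323 0.0692
top tongue 1158 mean [ 0.6568 -0.2168  0.0129] circ 0.6508 -0.2205 0.1072
top lever [0.57  0.242 0.043] ((0.5818355083465576, 0.25587621331214905), (0.22232291102409363, 0.050515495240688324), 34.13488006591797)
top yellow 36 mean [0.5591 0.2353 0.0433] circ 0.5599 0.2361 0.0105
top mat [0.483 0.012 0.004] ((0.4834337532520294, 0.011641934514045715), (0.15470582246780396, 0.1545703262090683), 78.93516540527344)
scene knobtop 49 mean [ 0.5294 -0.242   0.1023] circ 0.5294 -0.2439 0.0152
scene plate 730 mean [ 0.5298 -0.2425  0.0662] circ 0.5293 -0.2426 0.0605
scene pin 38 mean [ 0.6282 -0.2312  0.057 ] circ 0.6451 -0.2366 0.07
scene tongue 876 mean [ 0.6597 -0.2228  0.0112] circ 0.6813 -0.2211 0.1355
scene lever [0.573 0.241 0.041] ((0.5865614414215088, 0.24419847130775452), (0.21910372376441956, 0.053248804062604904), 27.476953506469727)
scene yellow 23 mean [0.5591 0.2332 0.0411] circ 0.5577 0.2345 0.016
scene mat [0.487 0.01  0.002] ((0.4850536286830902, 0.009329460561275482), (0.1574113816022873, 0.16326631605625153), 78.83758544921875)
```

View pics/top0c.png

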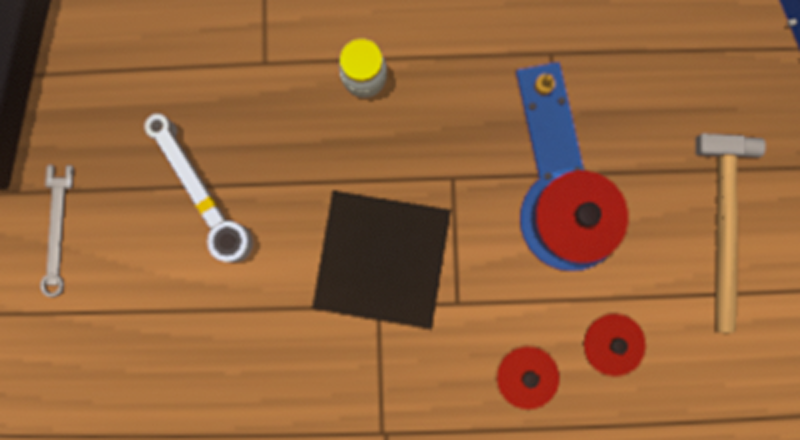

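View pics/scene0c.png

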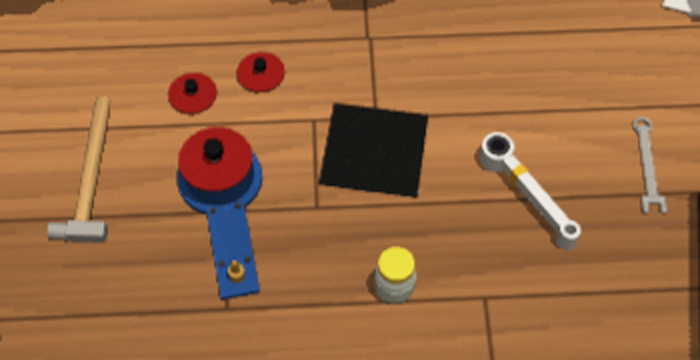

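```bash
cat >> h.py <<'E'
from scipy.spatial.transform import Rotation as Ro
def tool():
    o=bot.get_obs(); return o, np.array(o["ee_pos"]), Ro.from_euler("xyz",o["tcp_rot"],degrees=True).as_matrix()
def shift(target, yaxis_deg=None):
    """tool-axes shift to a world TCP target; turn bringing tool y to a world heading (mod 180)"""
    o,p,R=tool(); s=R.T@(np.array(target)-p); y=np.degrees(np.arctan2(R[1,1],R[0,1]))
    out=["t",o["time"],"p",p.round(4),"yhead",round(y,1),"xax",R[:,0].round(3),"op",round(o["opening"],4),"F",np.round(o["wrist_force"],1),"shift",s.round(4)]
    if yaxis_deg is not None:
        d=(yaxis_deg-y+90)%180-90; out+=["turn rad",round(np.radians(-d),4),"q6",o["q"][5].round(1)]  # tool x points down
    print(*out)
E
python3 - <<'E'
from h import *
for n in ["top","scene"]:
    c=dict(np.load(f"{n}0.npz")); W=world(c); z=W[...,2]; X,Y=W[...,0],W[...,1]
    m=(abs(X-.7)<.045)&(abs(Y+.2)<.06)&(z>.03)&(z<.07); print(n,"pin",W[m].round(3)[:12].tolist())
    m=(X>.6)&(X<.68)&(abs(Y+.22)<.07)&(z>.006)&(z<.018); p=W[m]; v=cv2.fitLine(p[:,:2].astype(np.float32),cv2.DIST_L2,0,1e-3,1e-3).ravel(); print("tongue line",v, np.degrees(np.arctan2(v[1],v[0])))
    L=(abs(X-.6)<.15)&(abs(Y-.25)<.15)&(z>.030)&(z<.055)
    bar=L&(abs(X-.6)<.04); v=cv2.fitLine(W[bar][:,:2].astype(np.float32),cv2.DIST_L2,0,1e-3,1e-3).ravel(); print("bar",v,np.degrees(np.arctan2(v[1],v[0])))
    d=v[:2]*np.sign(v[0]); s=(W[L][:,:2]-v[2:])@d; q=np.array([-d[1],d[0]]); w=(W[L][:,:2]-v[2:])@q; 
    print("ends",v[2:]+d*np.percentile(s,1),v[2:]+d*np.percentile(s,99), np.percentile(s,99)-np.percentile(s,1))
shift([.528,-.241,.231])
E
```

```text
top pin [[0.713, -0.201, 0.037], [0.714, -0.204, 0.033], [0.713, -0.206, 0.036], [0.708, -0.205, 0.055], [0.706, -0.206, 0.061], [0.707, -0.21, 0.057], [0.706, -0.211, 0.061], [0.712, -0.199, 0.032], [0.711, -0.201, 0.036], [0.711, -0.203, 0.036], [0.706, -0.203, 0.052], [0.705, -0.205, 0.056]]
tongue line [ 0.94838095  0.3171334   0.63944423 -0.22021067] 18.48965
bar [0.83206075 0.5546845  0.6001752  0.2596327 ] 33.688988
ends [0.49419847 0.18898444] [0.67466427 0.30929006] 0.2168901643871017
scene pin [[0.706, -0.214, 0.065], [0.703, -0.211, 0.058], [0.701, -0.209, 0.055], [0.708, -0.217, 0.061], [0.707, -0.214, 0.059], [0.703, -0.212, 0.05], [0.705, -0.209, 0.056], [0.708, -0.218, 0.055], [0.71, -0.214, 0.06], [0.709, -0.212, 0.056], [0.706, -0.209, 0.05], [0.697, -0.205, 0.031]]
tongue line [ 0.8531415  0.5216796  0.6399691 -0.2240324] 31.444977
bar [0.82915306 0.55902165 0.5994008  0.25563237] 33.988163
ends [0.49605239 0.18595403] [0.6754538 0.3069079] 0.21636705206752743
t 1.3 p [ 0.1661 -0.5243  0.2313] yhead -72.4 xax [ 0.  0. -1.] op 0.0854 F [-0.9  0.5  0.2] shift [ 3.000e-04 -1.608e-01 -4.306e-01]
```

apply_moves([
  [0.0,-0.161,-0.431,0,1],
  [0.0,-0.161,-0.431,0,1],
  [0.0,-0.161,-0.431,0,1],
  [0.0,-0.161,-0.431,0,1],
  [0.0,-0.161,-0.431,0,1],
  [0.0,-0.161,-0.431,0,1],
  [0.0,-0.161,-0.431,0,1],
  [0.0,-0.161,-0.431,0,1],
  [0.0,-0.161,-0.431,0,1],
  [0.0,-0.161,-0.431,0,1],
  [0.0,-0.161,-0.431,0,1],
  [0.0,-0.161,-0.431,0,1],
], newtons=40)

```text
time: 2.5
ee_pos: [0.5278, -0.2411, 0.2313]
tcp_rot: [2.4, 90.0, -160.0]
wrist_force: [-0.8, -0.3, 0.5]
opening: 0.0855
```

```bash
python3 -c "
from h import *
shift([.528,-.2415,.076],-72)"
```

```text
t 2.5 p [ 0.5278 -0.2411  0.2313] yhead -72.4 xax [-0. -0. -1.] op 0.0855 F [-0.8 -0.3  0.5] shift [ 1.553e-01  4.000e-04 -1.000e-04] turn rad -0.0074 q6 137.9
```

apply_moves([
  [0.04,0,0,0,1],
  [0.08,0,0,0,1],
  [0.11,0,0,0,1],
  [0.135,0,0,0,1],
  [0.15,0,0,0,1],
  [0.155,0,0,0,1],
  [0.155,0,0,0,1],
  [0.155,0,0,0,1],
])

```text
time: 3.3
ee_pos: [0.5282, -0.2417, 0.0778]
tcp_rot: [122.9, 89.9, -39.5]
wrist_force: [0.0, 0.7, 0.1]
opening: 0.0853
```

apply_moves([
  [0,0,0,0,-1],
  [0,0,0,0,-1],
  [0,0,0,0,-1],
  [0,0,0,0,-1],
  [0,0,0,0,-1],
  [0,0,0,0,-1],
  [0,0,0,0,-1],
  [0,0,0,0,-1],
  [0,0,0,0,-1],
  [0,0,0,0,-1],
], newtons=40)

```text
time: 4.3
ee_pos: [0.5283, -0.2416, 0.0782]
tcp_rot: [134.3, 89.9, -28.1]
wrist_force: [-1.2, 1.2, 4.8]
opening: 0.0288
```

apply_moves([
  [-0.01,0,0,0,-1],
  [-0.03,0,0,0,-1],
  [-0.06,0,0,0,-1],
  [-0.09,0,0,0,-1],
  [-0.11,0,0,0,-1],
  [-0.12,0,0,0,-1],
  [-0.12,0,0,0,-1],
  [-0.12,0,0,0,-1],
], newtons=60)

```text
time: 5.1
ee_pos: [0.5279, -0.2414, 0.1971]
tcp_rot: [125.2, 90.0, -37.3]
wrist_force: [0.1, -0.2, -2.2]
opening: 0.0284
```

```bash
python3 - <<'E'
from h import *
for n in ["scene","top"]:
    c=cams.camera(n); cv2.imwrite(f"pics/{n}1.png",c["frame"]); np.savez(f"{n}1.npz",**{k:np.array(v) for k,v in c.items()})
    W=world(c); z=W[...,2]; X,Y=W[...,0],W[...,1]; near=(abs(X-.53)<.09)&(abs(Y+.24)<.09)
    f=c["frame"].astype(int); red=(f[...,2]>100)&(f[...,1]<70)&(f[...,0]<70)&near&(z>.08)
    print(n,red.sum(),W[red].mean(0).round(4) if red.any() else "")
    m=near&(z>.053)&(z<.066)&(f[...,0]>f[...,2]+20); 
    if m.sum()>5: print("rim",m.sum(),W[m].mean(0).round(4),cv2.minEnclosingCircle(W[m][:,:2].astype(np.float32)))
shift([.484,.0105,.198],-72)
a=cv2.imread("pics/scene1.png")[120:320,130:380];cv2.imwrite("pics/scene1c.png",cv2.resize(a,None,fx=3,fy=3,interpolation=cv2.INTER_CUBIC))
E
```

```text
scene 427 [ 0.5503 -0.2266  0.1841]
rim 126 [ 0.5527 -0.2351  0.0586] ((0.5317111611366272, -0.24056825041770935), 0.0556790754199028)
top 1155 [ 0.5209 -0.226   0.1867]
rim 137 [ 0.5179 -0.2032  0.0603] ((0.5260931253433228, -0.2323390394449234), 0.05407305806875229)
t 5.2 p [ 0.5277 -0.2413  0.1966] yhead -72.4 xax [-0. -0. -1.] op 0.0284 F [ 0.4  0.8 -1.8] shift [-0.0014 -0.2532 -0.0344] turn rad -0.0077 q6 137.9
```

View pics/scene1c.png

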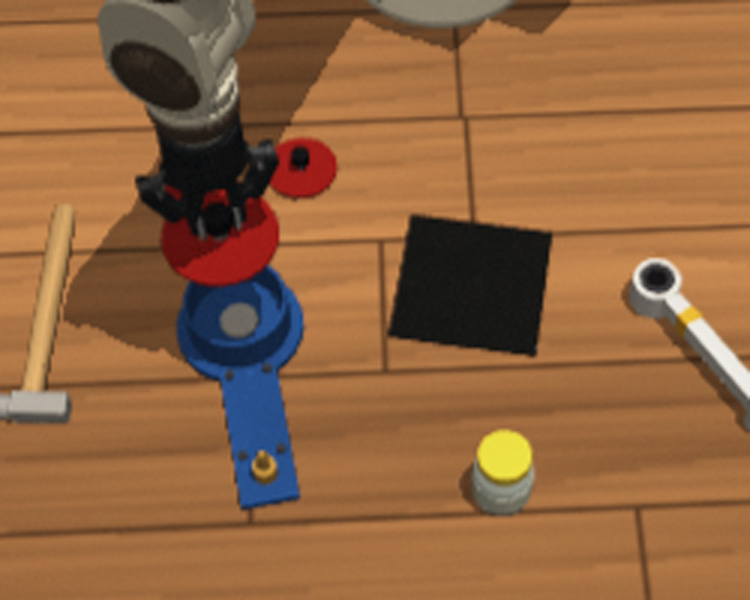

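The picture shows the lid held level in the jaws (~(220,230)) with the open pot below (~(240,320)). The mat is clear.

apply_moves([
  [0,-0.03,-0.004,0,-1],
  [0,-0.07,-0.01,0,-1],
  [0,-0.11,-0.015,0,-1],
  [0,-0.15,-0.02,0,-1],
  [0,-0.19,-0.026,0,-1],
  [0,-0.22,-0.03,0,-1],
  [0,-0.24,-0.033,0,-1],
  [0,-0.25,-0.034,0,-1],
  [0,-0.253,-0.034,0,-1],
  [0,-0.253,-0.034,0,-1],
  [0,-0.253,-0.034,0,-1],
  [0,-0.253,-0.034,0,-1],
])

```text
time: 6.4
ee_pos: [0.4839, 0.0093, 0.1965]
tcp_rot: [9.2, 90.0, -153.3]
wrist_force: [-1.1, -0.2, -2.4]
opening: 0.0281
```

```bash
python3 - <<'E'
from h import *
shift([.484,.0105,.029],-72)
for n in ["top","scene"]:
    c=cams.camera(n); W=world(c); z=W[...,2]; X,Y=W[...,0],W[...,1]; near=(abs(X-.484)<.09)&(abs(Y)<.1)
    f=c["frame"].astype(int); m=(f[...,2]>100)&(f[...,1]<70)&(f[...,0]<70)&near&(z>.08); p=W[m]
    A=np.c_[p[:,:2],np.ones(len(p))]; k=np.linalg.lstsq(A,p[:,2],rcond=None)[0]; print(n,len(p),k.round(3),p[:,2].mean(),p[:,:2].min(0),p[:,:2].max(0))
E
```

```text
t 6.4 p [0.4839 0.0093 0.1965] yhead -72.5 xax [-0. -0. -1.] op 0.0281 F [-1.1 -0.2 -2.4] shift [ 0.1675 -0.0011 -0.0006] turn rad -0.0089 q6 163.6<stdin>:6: RuntimeWarning: Mean of empty slice.
  ret = ret.dtype.type(ret / rcount)
Traceback (most recent call last):
ValueError: zero-size array to reduction operation minimum which has no identity
```

apply_moves([
  [0.03,0,0,0,-1],
  [0.07,0,0,0,-1],
  [0.11,0,0,0,-1],
  [0.14,0,0,0,-1],
  [0.155,0,0,0,-1],
  [0.16,0,0,0,-1],
  [0.163,0,0,0,-1],
  [0.165,0,0,0,-1],
  [0.167,0,0,0,-1],
  [0.168,0,0,0,-1],
  [0.168,0,0,0,-1],
  [0.168,0,0,0,-1],
])

```text
time: 7.65
ee_pos: [0.4843, 0.0094, 0.0293]
tcp_rot: [150.0, 89.9, -12.5]
wrist_force: [-0.3, -0.9, 4.8]
opening: 0.028
```

apply_moves([
  [0,0,0,0,1],
  [0,0,0,0,1],
  [0,0,0,0,1],
  [0,0,0,0,1],
  [0,0,0,0,1],
  [0,0,0,0,1],
  [0,0,0,0,1],
  [0,0,0,0,1],
])

```text
time: 8.45
ee_pos: [0.4844, 0.0094, 0.0293]
tcp_rot: [150.8, 89.9, -11.7]
wrist_force: [-1.0, -0.3, 1.2]
opening: 0.0851
```

apply_moves([
  [-0.03,0,0,0,1],
  [-0.07,0,0,0,1],
  [-0.12,0,0,0,1],
  [-0.16,0,0,0,1],
  [-0.17,0,0,0,1],
  [-0.17,0,0,0,1],
  [-0.17,0,0,0,1],
])

```text
time: 9.15
ee_pos: [0.4839, 0.0094, 0.198]
tcp_rot: [10.5, 90.0, -152.0]
wrist_force: [0.4, 0.1, -0.6]
opening: 0.0853
```

```bash
python3 - <<'E'
from h import *
shift([.559,.235,.199],-56)
c=cams.camera("scene"); cv2.imwrite("pics/scene2.png",c["frame"]);W=world(c); z=W[...,2]; X,Y=W[...,0],W[...,1]; near=(abs(X-.484)<.09)&(abs(Y)<.1)
f=c["frame"].astype(int); m=(f[...,2]>100)&(f[...,1]<70)&(f[...,0]<70)&near&(z<.05); p=W[m]
k=np.linalg.lstsq(np.c_[p[:,:2],np.ones(len(p))],p[:,2],rcond=None)[0]; print(len(p),k.round(3),p.mean(0),cv2.minEnclosingCircle(p[:,:2].astype(np.float32)))
E
```

```text
t 9.15 p [0.4839 0.0094 0.198 ] yhead -72.5 xax [-0. -0. -1.] op 0.0853 F [ 0.4  0.1 -0.6] shift [-0.0011 -0.1926 -0.1394] turn rad -0.2881 q6 163.6
592 [ 0.032  0.076 -0.001] [0.49346964 0.00908647 0.01509954] ((0.48106202483177185, -0.03822959586977959), 0.10149656981229782)
```

apply_moves([
  [0,0,0,-0.14,1],
  [0,-0.02,-0.014,-0.288,1],
  [0,-0.06,-0.043,-0.288,1],
  [0,-0.1,-0.072,-0.288,1],
  [0,-0.14,-0.101,-0.288,1],
  [0,-0.175,-0.127,-0.288,1],
  [0,-0.193,-0.139,-0.288,1],
  [0,-0.193,-0.139,-0.288,1],
  [0,-0.193,-0.139,-0.288,1],
  [0,-0.193,-0.139,-0.288,1],
  [0,-0.193,-0.139,-0.288,1],
])

```text
time: 10.3
ee_pos: [0.558, 0.2342, 0.1974]
tcp_rot: [-21.5, 89.9, -167.5]
wrist_force: [-0.3, -0.7, 0.5]
opening: 0.0854
```

```bash
python3 - <<'E'
from h import *
shift([.559,.235,.012],-56)
c=cams.camera("scene"); W=world(c); z=W[...,2]; X,Y=W[...,0],W[...,1]
L=(abs(X-.6)<.15)&(abs(Y-.25)<.15)&(z>.030)&(z<.055); f=c["frame"].astype(int)
ye=L&(f[...,2]>110)&(f[...,1]>90)&(f[...,0]<80); print(ye.sum(),W[ye].mean(0) if ye.any() else "")
cv2.imwrite("pics/scene3c.png",cv2.resize(c["frame"][100:310,170:430],None,fx=2.8,fy=2.8,interpolation=cv2.INTER_CUBIC))
c=cams.camera("top");W=world(c)
n=(abs(W[...,0]-.53)<.09)&(abs(W[...,1]+.24)<.09)&(abs(W[...,2]-.06)<.007)&(c["frame"][...,0].astype(int)>c["frame"][...,2]+20)
print("rim",n.sum(),cv2.minEnclosingCircle(W[n][:,:2].astype(np.float32)),W[n].mean(0))
m=(abs(W[...,0]-.7)<.045)&(abs(W[...,1]+.2)<.06)&(W[...,2]>.045)&(W[...,2]<.07);print("pin",W[m].mean(0),m.sum())
E
```

```text
t 10.3 p [0.558  0.2342 0.1974] yhead -56.1 xax [-0.002 -0.    -1.   ] op 0.0854 F [-0.3 -0.7  0.5] shift [ 0.1854 -0.     -0.0016] turn rad -0.0013 q6 168.8
26 [0.55890663 0.23287915 0.04044071]
rim 296 ((0.5278568267822266, -0.23920759558677673), 0.055461473762989044) [ 0.52817267 -0.23794519  0.06004327]
pin [ 0.70387956 -0.20735492  0.05632156] 17
```

View pics/scene3c.png

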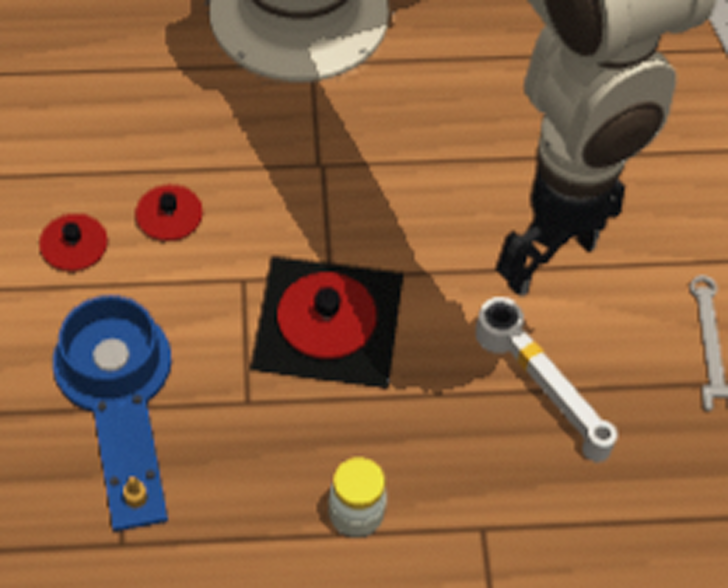

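The lid sits centred on the mat (~(325,310)), knob up; the lever (band ~(530,350)) is undisturbed under the gripper. Descending.

apply_moves([
  [0.04,0,-0.001,0,1],
  [0.08,0,-0.001,0,1],
  [0.12,0,-0.001,0,1],
  [0.15,0,-0.001,0,1],
  [0.17,0,-0.001,0,1],
  [0.18,0,-0.001,0,1],
  [0.185,0,-0.001,0,1],
  [0.185,0,-0.001,0,1],
  [0.185,0,-0.001,0,1],
])

```text
time: 11.3
ee_pos: [0.5595, 0.2351, 0.014]
tcp_rot: [-172.3, 89.9, 41.7]
wrist_force: [0.6, 0.5, -0.1]
opening: 0.0854
```

apply_moves([
  [0,0,0,0,-1],
  [0,0,0,0,-1],
  [0,0,0,0,-1],
  [0,0,0,0,-1],
  [0,0,0,0,-1],
  [0,0,0,0,-1],
  [0,0,0,0,-1],
  [0,0,0,0,-1],
  [0,0,0,0,-1],
  [0,0,0,0,-1],
  [0,0,0,0,-1],
  [0,0,0,0,-1],
], newtons=80)

```text
time: 12.5
ee_pos: [0.5596, 0.2353, 0.0145]
tcp_rot: [-170.9, 89.9, 43.1]
wrist_force: [-0.5, 0.9, 4.8]
opening: 0.0185
```

apply_moves([
  [-0.01,0,0,0,-1],
  [-0.03,0,0,0,-1],
  [-0.06,0,0,0,-1],
  [-0.1,0,0,0,-1],
  [-0.14,0,0,0,-1],
  [-0.17,0,0,0,-1],
  [-0.18,0,0,0,-1],
  [-0.18,0,0,0,-1],
  [-0.18,0,0,0,-1],
])

```text
time: 13.4
ee_pos: [0.5589, 0.2349, 0.1923]
tcp_rot: [-28.4, 89.9, -174.4]
wrist_force: [0.8, -0.8, -5.4]
opening: 0.0186
```

```bash
python3 - <<'E'
from h import *
b=np.array([.528,-.2395]); e=np.array([.706,-.2085]); u=(e-b)/np.linalg.norm(e-b); a=np.degrees(np.arctan2(u[1],u[0])); t=b+.055*u+ (e-b-.18*u)/2
print(a,t); shift([*t,.19],a-90)
for n in ["scene","top"]:
    c=cams.camera(n); W=world(c); z=W[...,2]; X,Y=W[...,0],W[...,1]
    L=(abs(X-.6)<.15)&(abs(Y-.25)<.15)&(z>.16)&(z<.24)&(c["frame"].min(2)>130); p=W[L]; print(n,len(p))
    if len(p)>20: print(np.linalg.lstsq(np.c_[p[:,:2]-[.559,.235],np.ones(len(p))],p[:,2],rcond=None)[0].round(3))
    cv2.imwrite(f"pics/{n}4c.png",cv2.resize(c["frame"][80:310,250:470] if n=="scene" else c["frame"][60:290,100:400],None,fx=2.5,fy=2.5,interpolation=cv2.INTER_CUBIC))
E
```

```text
9.879390579509124 [ 0.58251901 -0.23000512]
t 13.4 p [0.5589 0.2349 0.1923] yhead -56.1 xax [-0.001 -0.    -1.   ] op 0.0186 F [ 0.8 -0.8 -5.4] shift [0.0023 0.3989 0.2399] turn rad 0.4197 q6 168.9
scene 295
[ 0.021 -0.037  0.218]
top 264
[ 0.001 -0.01   0.22 ]
```

View pics/scene4c.png

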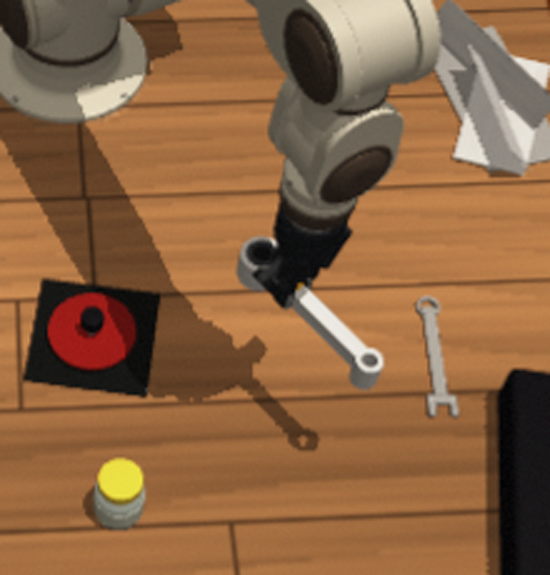

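apply_moves([
  [0,0.01,0.006,0.01,-1],
  [0,0.03,0.018,0.03,-1],
  [0,0.06,0.036,0.06,-1],
  [0,0.09,0.054,0.1,-1],
  [0,0.12,0.072,0.13,-1],
  [0,0.15,0.09,0.16,-1],
  [0,0.18,0.108,0.19,-1],
  [0,0.21,0.126,0.22,-1],
  [0,0.24,0.144,0.25,-1],
  [0,0.26,0.156,0.27,-1],
  [0,0.27,0.162,0.28,-1],
  [0,0.27,0.162,0.28,-1],
])

```text
time: 14.7
ee_pos: [0.5745, -0.0813, 0.1912]
tcp_rot: [-10.3, 89.8, -172.5]
wrist_force: [-0.2, 0.2, -4.3]
opening: 0.0186
```

```bash
python3 -c "
from h import *
shift([.5825,-.230,.19],9.9-90)"
```

```text
t 14.7 p [ 0.5745 -0.0813  0.1912] yhead -72.3 xax [-0.004 -0.    -1.   ] op 0.0186 F [-0.2  0.2 -4.3] shift [0.0012 0.1441 0.0377] turn rad 0.1369 q6 154.2
```

apply_moves([
  [0,0.01,0.003,0.01,-1],
  [0,0.03,0.008,0.03,-1],
  [0,0.06,0.016,0.06,-1],
  [0,0.09,0.024,0.09,-1],
  [0,0.12,0.031,0.12,-1],
  [0,0.138,0.036,0.133,-1],
  [0.005,0.144,0.038,0.137,-1],
  [0.015,0.144,0.038,0.137,-1],
  [0.027,0.144,0.038,0.137,-1],
  [0.036,0.144,0.038,0.137,-1],
  [0.036,0.144,0.038,0.137,-1],
  [0.036,0.144,0.038,0.137,-1],
])

```text
time: 15.9
ee_pos: [0.582, -0.2293, 0.1551]
tcp_rot: [-6.6, 89.8, -176.6]
wrist_force: [-0.1, 1.0, -5.0]
opening: 0.0185
```

```bash
python3 - <<'E'
from h import *
shift([.5825,-.230,.155],9.9-90)
for n in ["scene","top"]:
    c=cams.camera(n); W=world(c); z=W[...,2]; X,Y=W[...,0],W[...,1]; f=c["frame"].astype(int)
    L=(abs(X-.62)<.14)&(abs(Y+.22)<.08)&(z>.165)&(z<.195)&(c["frame"].min(2)>120); p=W[L]; print(n,len(p))
    if len(p)>20:
        print("plane",np.linalg.lstsq(np.c_[p[:,:2]-[.5825,-.23],np.ones(len(p))],p[:,2],rcond=None)[0].round(3))
        u=np.array([np.cos(.173),np.sin(.173)]); s=(p[:,:2]-[.5825,-.23])@u; w=(p[:,:2]-[.5825,-.23])@[-u[1],u[0]]
        print("s range",s.min().round(4),s.max().round(4),"expect -.081 .141; eye w",w[s>.11].mean().round(4),(w[s>.11].min()+w[s>.11].max())/2,"bar w",w[(s>.02)&(s<.1)].mean().round(4),"boss w",w[s<-.03].min(),w[s<-.03].max())
    r=(f[...,2]>100)&(f[...,1]<70)&(f[...,0]<70)&(abs(X-.484)<.075)&(abs(Y-.01)<.075)&(z<.05); print("lid",W[r].mean(0).round(4),cv2.minEnclosingCircle(W[r][:,:2].astype(np.float32)))
    cv2.imwrite(f"pics/{n}5c.png",cv2.resize(c["frame"][100:310,150:400] if n=="scene" else c["frame"][90:300,230:480],None,fx=2.8,fy=2.8,interpolation=cv2.INTER_CUBIC))
E
```

```text
t 15.9 p [ 0.582  -0.2293  0.1551] yhead -80.1 xax [-0.004 -0.    -1.   ] op 0.0185 F [-0.1  1.  -5. ] shift [ 0.0001  0.0008 -0.0004] turn rad 0.0008 q6 148.6
scene 291
plane [-0.002 -0.026  0.182]Traceback (most recent call last):
  File "<stdin>", line 9, in <module>
    return umr_minimum(a, axis, None, out, keepdims, initial, where)
ValueError: zero-size array to reduction operation minimum which has no identity
```

```bash
python3 - <<'E'
from h import *
u=np.array([np.cos(.173),np.sin(.173)])
for n in ["scene","top"]:
    c=cams.camera(n); W=world(c); z=W[...,2]; X,Y=W[...,0],W[...,1]; f=c["frame"].astype(int)
    cv2.imwrite(f"pics/{n}5c.png",cv2.resize(c["frame"][100:310,150:400] if n=="scene" else c["frame"][90:300,230:480],None,fx=2.8,fy=2.8,interpolation=cv2.INTER_CUBIC))
    L=(abs(X-.62)<.14)&(abs(Y+.22)<.08)&(z>.172)&(z<.192)&(f.min(2)>100); p=W[L]
    s=(p[:,:2]-[.5825,-.23])@u; w=(p[:,:2]-[.5825,-.23])@[-u[1],u[0]]
    for a,b in [(-.09,-.03),(.02,.1),(.105,.15)]:
        k=(s>a)&(s<b)
        if k.any(): print(n,a,b,k.sum(),"s",s[k].min().round(4),s[k].max().round(4),"w",w[k].min().round(4),w[k].max().round(4),"z",np.median(p[k,2]).round(4))
    r=(f[...,2]>100)&(f[...,1]<70)&(f[...,0]<70)&(abs(X-.484)<.075)&(abs(Y-.01)<.075)&(z<.05)
    if r.any(): print("lid",W[r].mean(0).round(4),cv2.minEnclosingCircle(W[r][:,:2].astype(np.float32)))
E
```

```text
scene 0.02 0.1 173 s 0.0201 0.0998 w -0.0104 0.0097 z 0.1826
scene 0.105 0.15 88 s 0.1057 0.1383 w -0.0143 0.0159 z 0.1812
lid [0.4866 0.0072 0.0159] ((0.4700055718421936, 0.011519931256771088), 0.08929379284381866)
top -0.09 -0.03 138 s -0.0786 -0.0302 w -0.0191 0.0265 z 0.1842
top 0.02 0.1 264 s 0.0249 0.0997 w -0.0083 0.0127 z 0.1838
top 0.105 0.15 134 s 0.1052 0.1399 w -0.0131 0.0191 z 0.1833
lid [0.4829 0.0099 0.0179] ((0.4794389605522156, -0.001470651593990624), 0.06990289688110352)
```

View pics/scene5c.png

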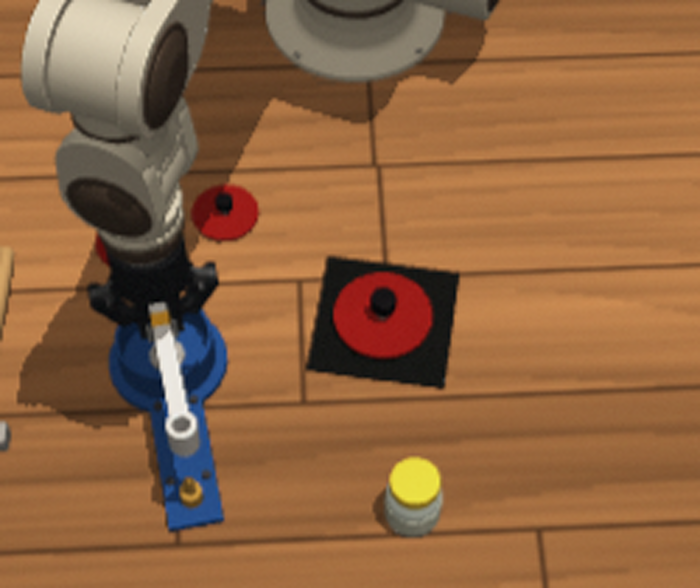

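View pics/top5c.png

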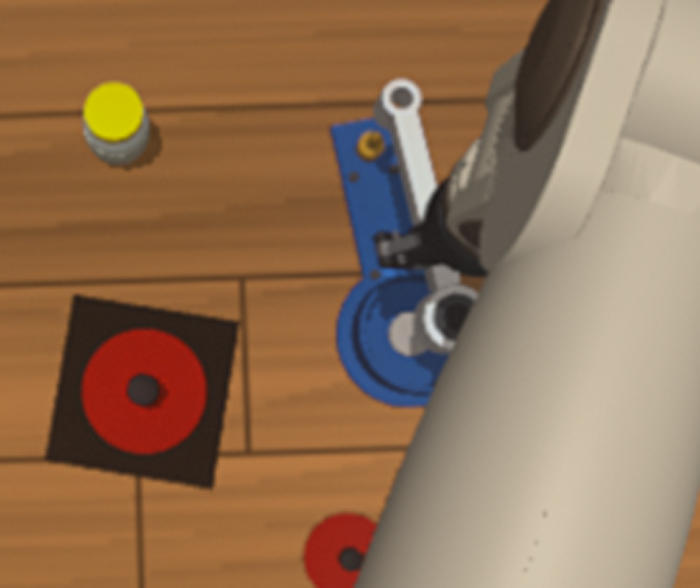

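Both views agree: the lever is over the pot and pin within about 3 mm, level, with its underside at about 0.141 m. The lid is centred on the mat. Handing in.

```bash
python3 -c "
from h import *
o=bot.get_obs(); print(np.abs(o['qd']).max(), o['opening'], o['wrist_force']); print(bot.job_done())"
```

```text
0.1553899060069259 0.018590525356306092 [-0.48595367  0.26052352 -4.45585466]
the job is handed in; nothing more can be done
None
```

I set the lid on the mat, and the lever was held over the fixture when I handed the job in at about 16 s on the robot clock. No verdict was reported.

- **Lid:** I lifted the largest red lid off the pot by its knob, lowered it onto the mat until it touched, then let go. In the last pictures it lies flat, knob up, within a few mm of the mat's centre.
- **Lever:** I gripped it at the yellow band. It was level to within about 1.5°, with the boss and eye within about 3 mm of the pot's axis and the pin. Its underside was about 81 mm above the rim.
- **At hand-in:** The wrist force was about 4.5 N, which fits the lever's weight. The arm was almost still, with the fingers 18.6 mm apart on the 20 mm bar.
- **Jar, wrench and hammer:** The arm never came near them. I did not re-measure their positions.

**Checks that fell short:**
- **Mid-carry tilt check of the lid:** This crashed because the arm blocked the top camera, so I went by the wrist force there.
- **Check over the pot:** The first run also crashed, and I repeated it successfully.
- **Early depth fits:** Fitted circles for the lid on the mat, and early ones for the pin, were thrown off by stray pixels. I used mean positions and the pictures instead.
- **Two cameras:** They differed by about 2–4 mm, well inside the tolerances.

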